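# Load the paint-can shaker and set its speed

### The job

Stand the red, yellow and blue spray cans upright in the can shaker's divided carrier, each on the floor of the cell trimmed in its own colour, setting them down rather than dropping them. Once all three are loaded, turn the shaker's speed knob until the black pointer on the dial lines up with the red mark. Leave the white can in its cell, and do not push about or tip the green can, the filler tin or the cork sanding block.

Things in the scene. Friction and masses are not known exactly. Their poses are not given: they have to be found in the camera images.
- shaker: fixed can shaker, 220 x 360 mm, origin at the centre of its underside on the bench. Its +y end carries the divided carrier; its -y end is a green console 60 mm high with the speed knob at (-63, -105) mm and a white dial of radius 56 mm at (+45, -105) mm, whose clear window tops out 70 mm above the bench.
- carrier_in (a point): centre of the black 2 x 2 carrier, at floor height (26 mm above the bench), at (0, +80) mm on the shaker. 190 mm square outside, 6 mm walls, tops 95 mm above the bench. Cell centres lie 46 mm either way in x and y from here.
- knob_grip (a point): grip point on the knob's vertical axis, 88 mm above the bench. The knob is a black bar 56 mm long, 15 mm wide, 30 mm tall (top 101 mm above the bench), standing on a 58 mm disc 11 mm high; the point's x axis runs along the bar, towards its white line.
- knob (a joint): knob angle in rad, -1.5 to 1.5, 0 with the bar along the shaker's x axis; grows clockwise seen from above. It stays where it is left.
- pointer (a joint): angle of the dial's black pointer in rad, driven by the knob: 0.6 times the knob's angle; 0 points along the shaker's +x, grows clockwise seen from above.
- mark (a joint): angle of the dial's red mark, same zero and sense as the pointer; it is preset and does not move.
- pointer_tip (a point): tip of the black pointer, 46 mm from the dial's centre, under the window.
- mark_point (a point): inner part of the red mark (6 mm wide, 14 mm long), 46 mm from the dial's centre, where the pointer's tip should come.
- trim_red: red trim that marks one of the carrier's four square cells: a 60 mm disc on the cell's floor and a liner round the inside of its rim. Origin: centre of the cell's floor, where the red can's underside centre belongs; x and y along the cell's walls. The cell is 86 mm square inside, its walls rise 69 mm above this floor (liner 73 mm).
- trim_yellow: yellow trim that marks one of the carrier's four square cells: a 60 mm disc on the cell's floor and a liner round the inside of its rim. Origin: centre of the cell's floor, where the yellow can's underside centre belongs; x and y along the cell's walls. The cell is 86 mm square inside, its walls rise 69 mm above this floor (liner 73 mm).
- trim_blue: blue trim that marks one of the carrier's four square cells: a 60 mm disc on the cell's floor and a liner round the inside of its rim. Origin: centre of the cell's floor, where the blue can's underside centre belongs; x and y along the cell's walls. The cell is 86 mm square inside, its walls rise 69 mm above this floor (liner 73 mm).
- can_red: aerosol can with flat foot, straight red body 53 mm in diameter and 128 mm high, then a same-coloured cap 50 mm in diameter up to 150 mm; about 0.35 kg. Origin: centre of its underside, z up along the can. Starts standing on the bench.
- can_yellow: aerosol can with flat foot, straight yellow body 53 mm in diameter and 128 mm high, then a same-coloured cap 50 mm in diameter up to 150 mm; about 0.35 kg. Origin: centre of its underside, z up along the can. Starts standing on the bench.
- can_blue: aerosol can with flat foot, straight blue body 53 mm in diameter and 128 mm high, then a same-coloured cap 50 mm in diameter up to 150 mm; about 0.35 kg. Origin: centre of its underside, z up along the can. Starts standing on the bench.
- can_white: aerosol can with flat foot, straight white body 53 mm in diameter and 128 mm high, then a same-coloured cap 50 mm in diameter up to 150 mm; about 0.35 kg. Origin: centre of its underside, z up along the can. Already stands in the untrimmed fourth cell; leave it there.
- can_green: aerosol can with flat foot, straight green body 53 mm in diameter and 128 mm high, then a same-coloured cap 50 mm in diameter up to 150 mm; about 0.35 kg. Origin: centre of its underside, z up along the can. Bystander on the bench.
- filler_tin: bystander: black and red filler tin, 127 mm in diameter, 153 mm high; origin under its centre.
- sanding_block: bystander: cork block 70 x 125 x 35 mm; origin under its centre.
Not all that is in view belongs to the job. Of the things that look like the can_yellow, take the one that is farthest to the robot's left at the start.

How it is judged (in metres and radians):
On the way, in this order (a step that is already met when the one before it is completed fails the run):
1. all three cans stand in the cells of their own colour (horizontal distance between can_red and trim_red below 0.026 m and z of can_red in the frame of trim_red below 0.008 m and angle between each of can_red, can_yellow, can_blue's own z axis and vertical below 0.1 rad and horizontal distance between can_yellow and trim_yellow below 0.026 m and z of can_yellow in the frame of trim_yellow below 0.008 m and horizontal distance between can_blue and trim_blue below 0.026 m and z of can_blue in the frame of trim_blue below 0.008 m), for 0.2 s.
2. the pointer lines up with the red mark (horizontal distance between pointer_tip and mark_point below 0.005 m), for 0.2 s.
At the end, for the whole second after the job is handed in: Red, yellow and blue cans stand at rest, upright within 0.1 rad, on the floor (within 8 mm) of their own colour's cell (foot within 26 mm of its centre, i.e. anywhere inside); the pointer tip is within 5 mm of the red mark's point; the white can still stands in its cell (all of step 1 and horizontal distance between pointer_tip and mark_point below 0.005 m and linear speed of each of can_red, can_yellow, can_blue below 0.02 m/s and distance of can_white from where it was at the start of the episode below 0.03 m and angle between can_white's own z axis and vertical below 0.1 rad); the robot touches nothing.
It fails at once if a can is dropped into its cell (still faster than 0.5 m/s in the last 30 mm above the floor) ((horizontal distance between can_red and carrier_in below 0.1 m and z of can_red in the frame of carrier_in below 0.03 m and linear speed of can_red above 0.5 m/s) or (horizontal distance between can_yellow and carrier_in below 0.1 m and z of can_yellow in the frame of carrier_in below 0.03 m and linear speed of can_yellow above 0.5 m/s) or (horizontal distance between can_blue and carrier_in below 0.1 m and z of can_blue in the frame of carrier_in below 0.03 m and linear speed of can_blue above 0.5 m/s)).
It fails at once if the white can is lifted out or tipped (distance of can_white from where it was at the start of the episode above 0.045 m or angle between can_white's own z axis and vertical above 0.4 rad).
It fails at once if the green can, filler tin or sanding block is pushed more than 30 mm or tipped (distance of any of can_green, filler_tin, sanding_block from where it was at the start of the episode above 0.03 m or angle between can_green's own z axis and vertical above 0.4 rad).
It also fails if it takes over 72 s, if anything falls off the work surface, if the arm or the gripper's body presses on something with over 40 N, if the wrist force passes 120 N, or if a joint passes its speed limit or range.

### The arm

A 6-joint arm with a two-finger parallel gripper is mounted at the origin on the work surface. World frame = base frame: x ahead of the robot, y to its left, z up, the work surface at z = 0. Lengths are in mm, angles in rad, forces in N, time in s.
With the tool pointing down it reaches from about 300 to 775 mm from the base axis. Payload 14.6 kg.
Tool frame: the origin (TCP) lies on the centre line of the jaws, within the pads' length; the fingertips stand 19 mm ahead of it and the grasp point (between the pads) is the TCP (bot.tip_reach is the distance from the TCP to the fingertips, in mm); z points along the fingers, y is the line along which they close (so a half turn about z gives the same grasp; the last joint's range is limited). The gripper opens to 85 mm and grips with 20 to 120 N. Pads are 22 mm wide; open, the fingers measure 114 mm over their backs; the gripper's body (76 mm by 85 mm) begins 54 mm behind the grasp point. The pads swing forward as they close: fully open they stand 13 mm farther back than shut.
Start: joints at [-1.324, 0.3, 1.521, -0, 1.321, -0.067], TCP at [169.764, -523.134, 229.981] pointing down, gripper open.
Joint ranges: [-3.03, 3.03], [-0.79, 2.21], [0.23, 2.52], [-1.04, 4.18], [0, 3.07], [-2.55, 2.55]. Speed limits (rad/s): [2.22, 2.22, 2.57, 3.14, 3.14, 3.14].

### API

Orientations are given as a unit quaternion [w, x, y, z].
In Python, from rig import bot gives the robot as it stands. Calls block until the motion is done:
- bot.move_to(position, orientation): joint-space move of the TCP to a pose.
- bot.servo_line(position, attitude=None, speed=150, until_force=None): straight line of the TCP; attitude=None keeps the orientation; speed is the mean speed in mm/s. With until_force (N) it stops when the force on the tool has changed by that much, and returns True; else False.
- bot.move_joints(angles): joint-space move.
- bot.move_gripper(opening, grip_force=None): finger opening in mm; grip_force is the grip in N (None keeps the last); returns when the fingers have stopped.
- bot.dwell(seconds).
- bot.ik(position, orientation): joint angles nearest the present ones, or None.
- bot.read_state(): the state.
- bot.read_camera(name): name is "scene" or "top"; returns a dict with "image" (400x640x3 uint8, blue, green, red), "depth" (400x640 float32, mm along the optical axis (not along the pixel's ray), 0 where there is no reading), "fovy" (degrees; the focal length in pixels is half the picture's height over the tangent of half this angle, whatever the lens; pixels are square), "cx", "cy" (the principal point, pixels), "k1" (the pictures are not rectified: a ray, as slopes to the right and down, at radius r is drawn at 1 + k1 r^2 times it, then the intrinsics apply), "eye" and "attitude" of the camera in the world. Camera axes: x right, y down, z forward; pixel columns grow to the right and rows downward; lengths in mm; the calibration is good to about 2 mm. A picture is of the moment at which its call begins.
A pose or a line that the arm cannot do raises bot.MotionError and nothing moves.
- bot.finish_job(): hands the job in; it is judged then, once.
The state is a dict: "clock": time; "joint_positions": joint angles; "qvel": joint speeds; "effort": joint torques, N m; "ee_pos": TCP position; "tool_rot": TCP orientation; "ft_force": force on the tool from outside, world axes, zero at the start; "moment": the same for the moment, N m; "grip_width": finger opening in mm; "grip_force": force on a finger pad.
Only numpy, scipy, OpenCV 4.12 (cv2) and the standard library are available. Lean on these libraries where they do the work, as an engineer would, in place of code of your own. Each camera call takes 0.05 s, during which the arm holds its last target. There are 200 camera calls.

## Working session

There is one attempt and no reset: what is moved stays moved. The work goes in short steps, each a Python script; the robot and the scene stay as the last script left them, time stands still between calls to the robot, and variables do not carry over. Pictures are saved under pics/ and viewed, at most 10 in all, crops included, and the job is handed in when it is done.

```bash
ls; mkdir -p pics
cat > h.py <<'E'
import numpy as np, cv2, pickle
from scipy.spatial.transform import Rotation as R
def rot(q): return R.from_quat([q[1],q[2],q[3],q[0]]).as_matrix()
def K(c):
    f=200/np.tan(np.radians(c['fovy'])/2); return np.array([[f,0,c['cx']],[0,f,c['cy']],[0,0,1.]])
def rays(c,px):
    p=np.array(px,float).reshape(-1,1,2); d=(p[:,0]-[c['cx'],c['cy']])/K(c)[0,0]
    u=d.copy()
    for _ in range(30): u=d/(1+c['k1']*(u**2).sum(1,keepdims=True))
    return np.c_[u,np.ones(len(u))]
def onz(c,px,z):
    "pixel ray cut with height z"
    w=rays(c,px)@rot(c['attitude']).T; e=np.array(c['eye']); return e+w*((z-e[2])/w[:,2])[:,None]
def cloud(c):
    v,u=np.mgrid[0:400,0:640]; r=rays(c,np.c_[u.ravel(),v.ravel()])*c['depth'].reshape(-1,1)
    return (r@rot(c['attitude']).T+np.array(c['eye'])).reshape(400,640,3)
def proj(c,P):
    q=(np.atleast_2d(P)-np.array(c['eye']))@rot(c['attitude']); s=q[:,:2]/q[:,2:]
    return s*(1+c['k1']*(s**2).sum(1,keepdims=True))*K(c)[0,0]+[c['cx'],c['cy']]
E
python3 - <<'E'
from rig import bot
import cv2,pickle
for n in("scene","top"):
    c=bot.read_camera(n); pickle.dump(c,open(n+'0.pkl','wb')); cv2.imwrite(f'pics/{n}0.png',c['image'])
    print(n,{k:v for k,v in c.items() if k not in('image','depth')})
s=bot.read_state();print(s['tool_rot'],s['clock'],s['ft_force'])
E
```

```text
pics
scene {'fovy': 50.837219426212656, 'cx': 314.01682180964593, 'cy': 196.59674208470952, 'k1': -0.061416249043219066, 'eye': array([1142.23557915,   80.53080573,  918.47584498]), 'attitude': array([-0.21943932,  0.67058503,  0.67361424, -0.22001353])}
top {'fovy': 54.287283276281876, 'cx': 316.54566199766236, 'cy': 196.40697260334014, 'k1': -0.01896575782750641, 'eye': array([ 405.08830095,   86.85529784, 1077.31848868]), 'attitude': array([ 0.03581448, -0.70306489,  0.70908585, -0.04017875])}
[-5.33042323e-04  9.87717422e-01  1.56249829e-01 -4.09499189e-05] 0.1 [-0.68705258  0.30187013  1.34994828]
```

View pics/top0.png

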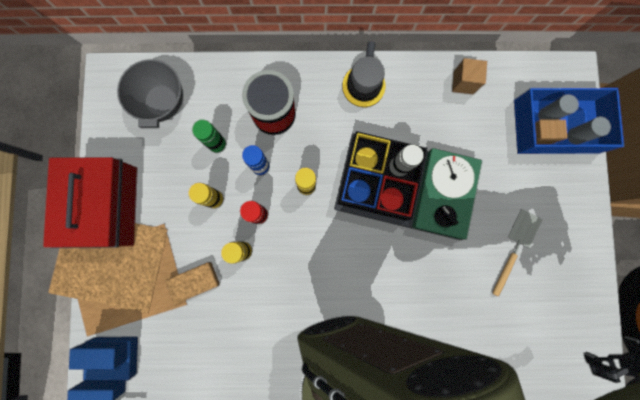

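View pics/scene0.png

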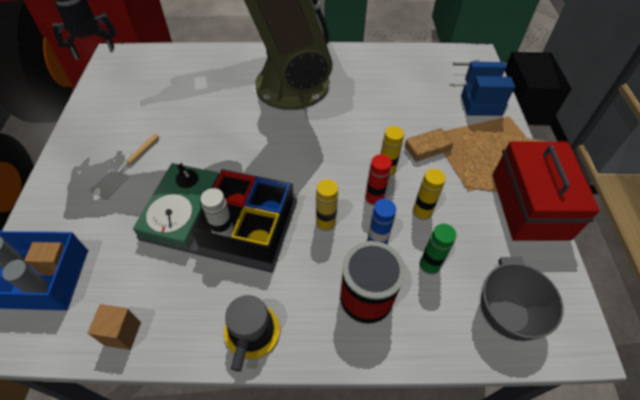

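Top view: yellow candidates are (204,194), (235,252) and (305,180). The leftmost (+y) is (204,194). Red is at (253,212), blue at (255,160), green at (207,135), filler tin at (270,100), sanding block at (192,287). The shaker's yellow cell is at (368,156), blue at (360,188), red at (397,197), and the white can at (408,160). The knob is at (446,215) and the dial at (453,177).

Run:
```python
from h import *
T=pickle.load(open('top0.pkl','rb'));S=pickle.load(open('scene0.pkl','rb'))
a=cv2.resize(T['image'][110:270,180:340],(0,0),fx=3.6,fy=3.6,interpolation=cv2.INTER_CUBIC)[:575]
cv2.imwrite('pics/crop1.png',a)
b=cv2.resize(T['image'][125:245,330:490],(0,0),fx=5,fy=5,interpolation=cv2.INTER_CUBIC)
cv2.imwrite('pics/crop2.png',b)
for n,c in(('top',T),('scene',S)):
    P=cloud(c); h=cv2.cvtColor(c['image'],cv2.COLOR_BGR2HSV); H,s,v=[h[...,i].astype(int) for i in range(3)]
    cols={'red':(H<6)|(H>174),'yel':(H>20)&(H<32),'blue':(H>105)&(H<125),'green':(H>55)&(H<85)}
    for k,m in cols.items():
        m=m&(s>120)&(v>60)&(P[...,2]>142)&(P[...,2]<158)&(P[...,1]>-100)
        k_,l,st,ce=cv2.connectedComponentsWithStats(m.astype(np.uint8))
        for i in range(1,k_):
            if st[i,4]>60:
                q=P[l==i]; (x,y),r=cv2.minEnclosingCircle(q[:,:2].astype(np.float32)); print(n,k,ce[i].round(),st[i,4],'mean',q.mean(0).round(1),'z',np.percentile(q[:,2],[50]).round(1),'circ',round(x,1),round(y,1),round(r,1))
```

```text
top red [250. 211.] 329 mean [472.  239.2 149.5] z [149.6] circ 472.3 239.6 24.4
top yel [305. 178.] 321 mean [550.9 107.9 149.2] z [149.3] circ 551.1 108.1 24.6
top yel [199. 193.] 321 mean [516.8 362.2 149.5] z [149.6] circ 517.3 362.9 24.4
top yel [232. 252.] 335 mean [374.2 281.9 149.4] z [149.4] circ 374.4 282.2 24.2
top blue [252. 155.] 316 mean [607.3 235.5 149.2] z [149.2] circ 607.7 236.5 24.7
top green [202. 130.] 286 mean [671.4 357.7 149.2] z [149.4] circ 672.4 358.6 24.1
scene red [381. 162.] 262 mean [476.9 238.8 150.1] z [150.5] circ 474.3 238.8 24.5
scene yel [394. 133.] 233 mean [378.9 281.7 150.1] z [150.6] circ 376.2 283.3 25.0
scene yel [434. 177.] 288 mean [521.3 361.9 150. ] z [150.5] circ 519.4 363.4 25.1
scene yel [327. 188.] 306 mean [555.6 108.1 149.7] z [150.1] circ 554.0 108.2 25.0
scene blue [384. 209.] 353 mean [611.6 234.8 149.7] z [150.1] circ 609.4 234.9 25.4
scene green [444. 234.] 343 mean [676.9 357.7 149.8] z [149.9] circ 675.1 358.4 24.5
```

View pics/crop1.png

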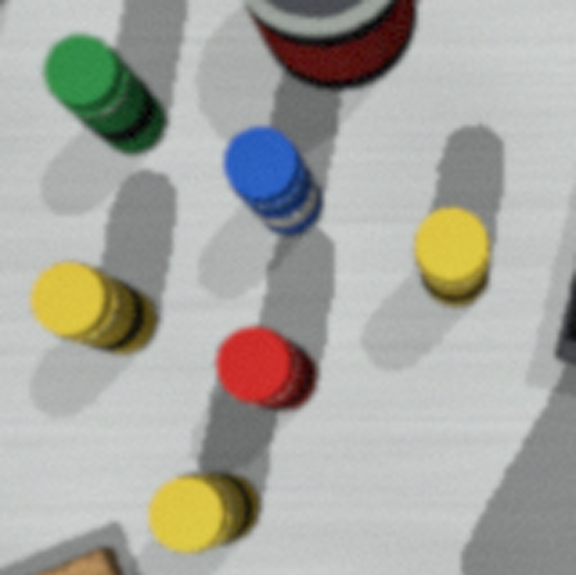

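View pics/crop2.png

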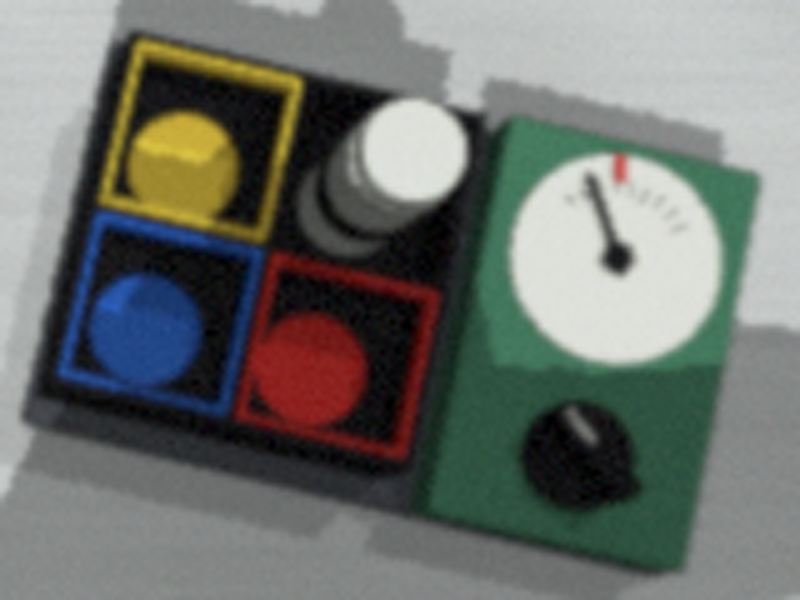

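Crop 1 confirms the choice: the yellow at crop (70,300), i.e. pixel (200,193), is the leftmost, with the others at crop (190,512) and (452,245). Crop 2 shows the liner corners, the pointer tip at crop (590,178), the red mark at (620,168), the dial hub at (617,258), and the knob's white line from (567,408) to (595,445).

```bash
cat > fit.py <<'E'
from h import *
from scipy.optimize import least_squares
T=pickle.load(open('top0.pkl','rb'));S=pickle.load(open('scene0.pkl','rb'))
px=lambda p:(np.array(p,float)+.5)/5-.5+[330,125]
P=cloud(T)
# liner heights by depth
h=cv2.cvtColor(T['image'],cv2.COLOR_BGR2HSV)
for n,c in(('top',T),('scene',S)):
    Q=cloud(c); s=cv2.cvtColor(c['image'],cv2.COLOR_BGR2HSV)[...,1]
    roi=(Q[...,0]>470)&(Q[...,0]<680)&(Q[...,1]>-110)&(Q[...,1]<75)&(s>130)
    z=Q[...,2][roi]; hh,e=np.histogram(z,np.arange(0,130,4)); print(n,'z hist',[(int(a),int(b)) for a,b in zip(e,hh) if b>40])
# carrier top footprint (z 90..105) -> square
for n,c in(('top',T),('scene',S)):
    Q=cloud(c); m=(Q[...,2]>91)&(Q[...,2]<105)&(Q[...,0]>450)&(Q[...,0]<720)&(Q[...,1]>-120)&(Q[...,1]<90)
    k,l,st,ce=cv2.connectedComponentsWithStats(m.astype(np.uint8)); i=1+st[1:,4].argmax()
    print(n,'rim rect',cv2.minAreaRect(Q[l==i][:,:2].astype(np.float32)),np.median(Q[l==i][:,2]))
cells={'yel':[(135,37),(302,75),(266,243),(100,205)],'blue':[(95,212),(263,250),(226,418),(58,378)],'red':[(270,253),(442,292),(405,462),(234,420)]}
C={k:onz(T,px(v),99)[:,:2] for k,v in cells.items()}
for k,v in C.items(): print(k,v.mean(0).round(1),'side',np.linalg.norm(v-np.roll(v,1,0),axis=1).round(1))
off={'yel':(46,126),'blue':(-46,126),'red':(-46,34)}
def fwd(p,o): c,s=np.cos(p[2]),np.sin(p[2]); return np.array([p[0]+c*o[0]-s*o[1],p[1]+s*o[0]+c*o[1]])
f=least_squares(lambda p:np.concatenate([fwd(p,off[k])-C[k].mean(0) for k in C]),[600,-80,-.24]); p=f.x
print('shaker',p.round(3),'res',f.fun.round(1))
for k in off: print(k,fwd(p,off[k]).round(1))
print('knob',fwd(p,(-63,-105)).round(1),'dial',fwd(p,(45,-105)).round(1))
hub,tip,mk=onz(T,px([(617,258),(590,178),(620,168)]),66)[:,:2]
print('hub',hub)
ang=lambda d: -(np.arctan2(d[1],d[0])-p[2])
D=fwd(p,(45,-105))
for n,d in(('tip',tip),('mark',mk)): print(n,ang(d-D),ang(d-hub),np.linalg.norm(d-D))
a,b=onz(T,px([(567,408),(595,445)]),101)[:,:2]; print('bar',ang(a-b),(a+b)/2)
Q=P[...,2]; m=(Q>94)&(Q<108)&(np.hypot(P[...,0]-fwd(p,(-63,-105))[0],P[...,1]-fwd(p,(-63,-105))[1])<40)
print('knob top',m.sum(),cv2.minAreaRect(P[m][:,:2].astype(np.float32)),np.median(Q[m]))
E
python3 fit.py
```

```text
top z hist [(20, 211), (24, 805), (28, 115), (80, 87), (84, 83), (88, 76), (92, 201), (96, 312), (100, 60)]
scene z hist [(24, 335), (28, 103), (68, 64), (72, 51), (80, 64), (84, 132), (88, 128), (92, 215), (96, 429), (100, 91)]
top rim rect ((572.1708374023438, -70.42019653320312), (148.983642578125, 191.06842041015625), 75.98104095458984) 95.9170446796578
scene rim rect ((571.4050903320312, -68.99044799804688), (149.40753173828125, 194.4190673828125), 76.3782730102539) 96.34385661877673
yel [622.4 -56.7] side [89.7 87.9 89.7 86.5]
blue [532.6 -34.2] side [87.1 87.5 88.  86.9]
red [ 510.4 -123.5] side [87.4 89.4 88.9 88.4]
shaker [ 5.46722e+02 -1.67648e+02 -2.47000e-01] res [-0.3  0.   0.3 -0.1  0.1  0. ]
yel [622.1 -56.7]
blue [532.9 -34.2]
red [ 510.4 -123.4]
knob [ 460.  -254.1] dial [ 564.7 -280.5]
hub [ 564.79825065 -279.74647206]
tip -0.5416084440131553 -0.5268807912493049 44.92760344399975
mark -0.18093950620201366 -0.1661265484828639 48.36994966090304
bar -0.8648566934709863 [ 473.60710075 -244.79905169]
knob top 141 ((460.4863586425781, -254.73765563964844), (55.39884948730469, 15.789217948913574), 36.74053192138672) 100.09885891841907
```

Run:
```python
from h import *
S=pickle.load(open('scene0.pkl','rb'))
cv2.imwrite('pics/crop3.png',cv2.resize(S['image'][150:270,130:300],(0,0),fx=4.7,fy=4.7,interpolation=cv2.INTER_CUBIC))
```

```text
(no output)
```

View pics/crop3.png

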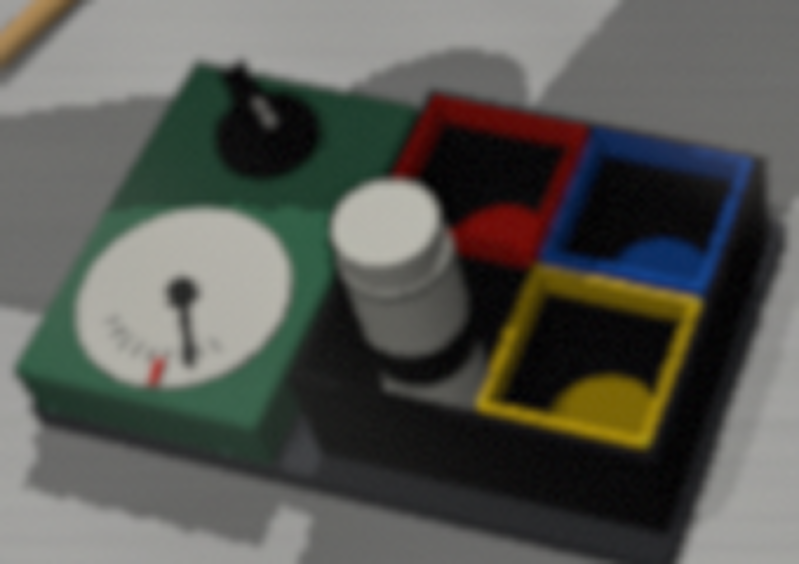

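Scene view: knob at crop (268,120), dial hub at (182,292), pointer tip at (190,362), red mark at (156,373), which agrees with the top view. Two-view can positions agree within 2 mm, so I'll pick the yellow can first.

```bash
cat > job.py <<'E'
from h import *
from rig import bot
G=107
CAN={'yel':(518.3,363.1),'red':(473.3,239.2),'blue':(608.5,235.7)}
CELL={'yel':(622.1,-56.7),'blue':(532.9,-34.2),'red':(510.4,-123.4)}
q=lambda a:[0,np.cos(a/2),np.sin(a/2),0]
def pick(k):
    x,y=CAN[k]
    bot.move_gripper(78,60); bot.move_to([x,y,260],q(0)); bot.servo_line([x,y,G],speed=120)
    bot.move_gripper(40,60); s=bot.read_state(); print(k,'grip',s['grip_width'],s['grip_force'])
    bot.servo_line([x,y,297],speed=180)
def place(k):
    x,y=CELL[k]
    bot.servo_line([x,y,297],q(-.247),speed=220)
    bot.servo_line([x,y,G+26+14],speed=130)
    s=bot.read_state(); print('held',s['grip_width'],s['ee_pos'])
    t=bot.servo_line([x,y,G+26-3],speed=25,until_force=8)
    print('touch',t,bot.read_state()['ee_pos']); bot.move_gripper(68); bot.servo_line([x,y,255],speed=180)
    print('clock',bot.read_state()['clock'])
E
python3 - <<'E'
from job import *
for d in(CAN,CELL):
    for k,(x,y) in d.items(): print(k,[bot.ik([x,y,z],q(0 if d is CAN else -.247)) is not None for z in(107,133,297)])
for a in(.641-np.pi/2,.641-1.2+np.pi/2-np.pi): print(bot.ik([460,-254.4,88],q(a)))
bot.move_to([460,-150,290],q(0))
pick('yel')
c=bot.read_camera('top');cv2.imwrite('pics/t1.png',c['image'][60:360,120:520])
print(bot.read_state()['grip_width'],bot.read_state()['clock'])
E
```

```text
yel [True, True, True]
red [True, True, True]
blue [True, True, True]
yel [True, True, True]
blue [True, True, True]
red [True, True, True]
[-5.74859870e-01  4.11515830e-01  1.72918690e+00 -4.44089210e-16
  1.00088992e+00  1.92573278e+00]
None
yel grip 50.633877237556725 62.95515418052673
50.84448954253143 7.0083
```

View pics/t1.png

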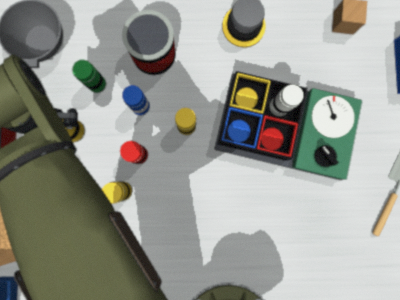

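The picture shows the yellow can in the gripper (about (75,125) in this crop), with red, blue and green undisturbed.

Run:
```python
from job import *
place('yel'); pick('red'); 
c=bot.read_camera('scene');cv2.imwrite('pics/s2.png',c['image'])
```

```text
held 50.81027078366912 [622.47636298 -56.74934704 147.93850275]
touch True [622.26474973 -56.64739346 134.00705795]
clock 12.1083
red grip 51.22576052244104 62.44985103607178
```

View pics/s2.png

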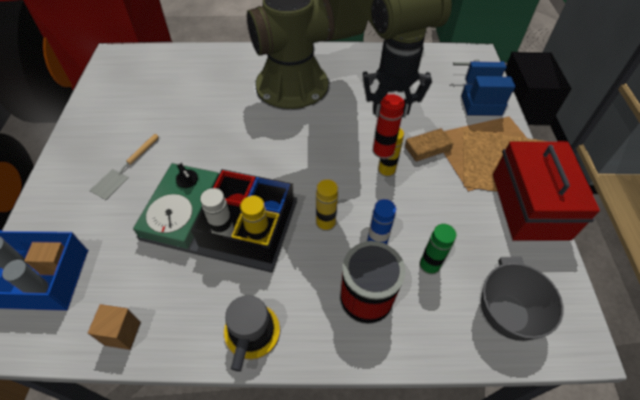

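Yellow stands in its cell at (253,218) and red hangs in the gripper at (389,125). Red and blue are next.

Run:
```python
from job import *
place('red'); pick('blue'); place('blue')
bot.move_to([460,-150,300],q(0)); bot.move_to([420,-330,300],q(0))
for n in('top','scene'):
    c=bot.read_camera(n); P=cloud(c); pickle.dump(c,open(n+'1.pkl','wb'))
    h=cv2.cvtColor(c['image'],cv2.COLOR_BGR2HSV); H,s,v=[h[...,i].astype(int) for i in range(3)]
    cols={'red':(H<6)|(H>174),'yel':(H>20)&(H<32),'blue':(H>105)&(H<125)}
    for k,m in cols.items():
        x,y=CELL[k]; m=m&(s>120)&(v>40)&(P[...,2]>168)&(P[...,2]<184)&(np.hypot(P[...,0]-x,P[...,1]-y)<60)
        w=P[m]; print(n,k,m.sum(),(w.mean(0)-[x,y,0]).round(1) if len(w) else 0)
```

```text
held 50.807544506048046 [ 510.75440249 -123.50276512  147.75811987]
touch True [ 510.536004   -123.38178755  133.88499735]
clock 21.4583
blue grip 50.61520625160714 62.71208167076111
held 50.90317538209586 [533.26660559 -34.21173451 147.76916154]
touch True [533.02137475 -34.12697877 133.85551356]
clock 30.5083
top red 359 [ -1.3   1.7 174.9]
top yel 338 [ -2.2   1.7 174.9]
top blue 359 [ -0.7   1.4 174.8]
scene red 284 [  4.2   2.4 175.4]
scene yel 375 [  1.7   2.4 175.5]
scene blue 263 [  6.6   0.4 175.6]
```

All three caps are at the right height (26 + 150 mm) and within a few mm of their cell centres. Next is the knob.

Run:
```python
from job import *
x,y=460.2,-254.4
for a in(.641,.04):
    print(a,bot.ik([x,y,95],q(a)))
bot.move_gripper(45,50); bot.move_to([x,y,200],q(.641)); print(bot.servo_line([x,y,95],speed=80,until_force=10))
bot.move_gripper(5,50); s=bot.read_state(); print(s['grip_width'],s['grip_force'],s['ft_force'])
for a in(.44,.24,.04): bot.move_to([x,y,95],q(a)); s=bot.read_state(); print(a,s['ft_force'].round(1),s['moment'].round(2))
bot.move_gripper(45); bot.servo_line([x,y,220],speed=120); bot.move_to([420,-120,300],q(0))
c=bot.read_camera('top');pickle.dump(c,open('top2.pkl','wb'))
cv2.imwrite('pics/t3.png',cv2.resize(c['image'][125:245,330:490],(0,0),fx=5,fy=5,interpolation=cv2.INTER_CUBIC))
print(bot.read_state()['clock'])
```

```text
0.641 [-5.74652564e-01  4.01506478e-01  1.72428070e+00 -4.44089210e-16
  1.01580547e+00  3.55143763e-01]
0.04 [-5.74652564e-01  4.01506478e-01  1.72428070e+00 -4.44089210e-16
  1.01580547e+00  9.56143763e-01]
False
12.432063949020366 49.56112504005432 [ 5.60930429 -7.80242345 -0.98102383]
0.44 [ 4.2 -4.9  0.6] [-0.76 -0.58 -0.08]
0.24 [ 3.9 -3.8  1.8] [-0.61 -0.55 -0.08]
0.04 [ 3.9 -3.5  1.7] [-0.56 -0.7  -0.05]
38.0583
```

View pics/t3.png

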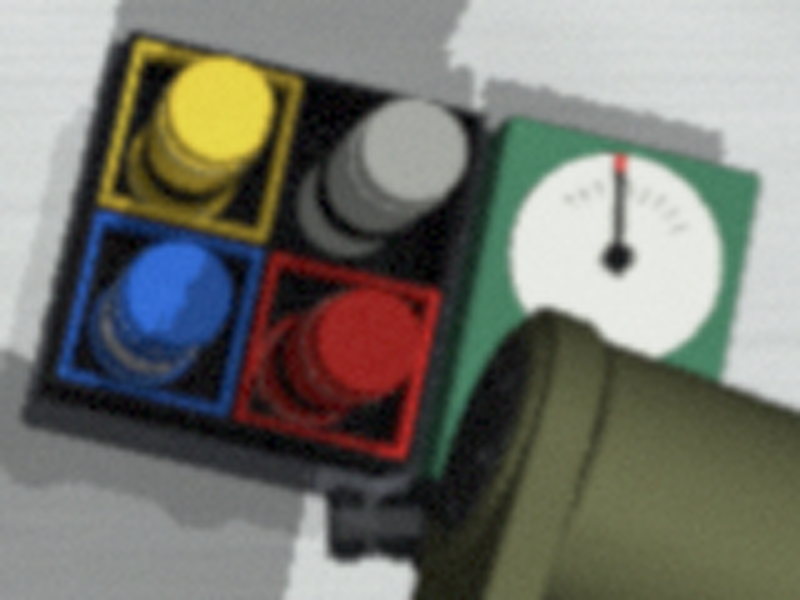

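The pointer tip at (620,172) now lies on the red mark at (620,163). The red, yellow, blue and white cans all stand upright in their cells, and the arm touches nothing. I'm handing in.

```bash
python3 -c "
from rig import bot
bot.dwell(0.3); print(bot.finish_job())"
```

```text
the job is handed in; nothing more can be done
None
```

I loaded the red, yellow and blue cans upright in their own cells, turned the knob until the pointer lined up with the red mark, and handed the job in at about 38 s of the 72 s; the hand-in returned no verdict.

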